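# Open the parts washer and hold its top flap at the mark

## Robot

A 7-joint arm with a two-finger parallel gripper is mounted at the origin on the work surface. World frame = base frame: x ahead of the robot, y to its left, z up, the work surface at z = 0. Lengths are in m, angles in degrees, forces in N, time in s.
With the tool pointing down it reaches from about 0.425 to 0.875 m from the base axis. Payload 4.7 kg.
Tool frame: the origin (TCP) lies at the very end of the fingers, on their centre line; the grasp point (between the pads) lies env.grip_point_offset behind it (env.grip_point_offset is the distance from the TCP to the grasp point, in m); z points along the fingers, y is the direction in which the jaws open and shut (so a half turn about z gives the same grasp; the last joint's range is limited). The gripper opens to 87 mm and grips with 3 to 60 N. Pads are 19 mm wide; open, the fingers measure 117 mm over their backs; the gripper's body (75 mm by 190 mm) begins 51 mm behind the grasp point.
Start: joints at [76.209, 18.392, -4.016, 83.108, 1.295, 78.541, -3.26], TCP at [0.164, -0.629, 0.223] pointing down, gripper open.
Joint ranges: [-163.93, 163.93], [-17.29, 119.83], [-79.2, 71.16], [3.27, 140.29], [-89.18, 269.18], [5.43, 117.66], [-154.24, 154.24]. Speed limits (degrees/s): [147.25, 147.25, 180, 180, 180, 180, 180].

## Interface

Orientations are given as [roll, pitch, yaw] about the fixed x, y, z axes, in that order (R = Rz(yaw) Ry(pitch) Rx(roll)).
In Python, from cell import env gives the robot as it stands.
- The arm moves only by the tool send_rows, never from a script. Its argument "plan" is a list of rows, each a list of 7 numbers: the finger opening in mm, from 0 to 87, then the shift along the tool's x, y, z in mm, then the turn, a rotation vector about the tool's x, y, z in rad. A call has 1 to 12 rows; each row shifts and turns the commanded pose from where the row before left it, along the tool's axes as they then stand; what a row does not reach is not made up. A row lasts 1/10 s, in which the tool goes at most 50 mm and 8.59 degrees, less where a joint would pass 70% of its speed; a pose out of reach is approached as far as the arm can. A call is refused whole if a number of a shift passes 50 or a number of a turn 0.15, either way. A call with a gripper value outside its range is refused whole. The fingers move at their own pace and stop on an object; "grip_force" is the grip in N (left out, the last holds). Time passes only in rows, so rows that do not move let the fingers close. It gives the time, the measured TCP pose, the force and the opening at its end, in the units of the state.
- env.get_obs(): the state, without advancing time (a new reading comes with each control period).
- env.read_camera(name): name is "scene" or "top"; returns the picture (420x560x3 uint8, red, green, blue); there is no depth.
- env.get_calibration(name): a dict with "fx", "fy", "cx", "cy" (pixels), "extrinsics" (4x4, takes a point from camera to world coordinates). Camera axes: x right, y down, z forward; pixel columns grow to the right and rows downward; lengths in m; the calibration is good to about 2 mm. A picture is of the moment at which its call begins. get_calibration takes no time and is no camera call.
- env.sign_off(): hands the job in, once; it reports no verdict.
Trained networks look in the newest picture that a camera, given by its name, has taken for a name from the list of things; names that differ only in an ending like _2 or _b are one class to them, and where a whole thing is asked for, a point or a joint stands for the part that bears it (a point fixed in the world has none). Each returns a list of dicts, best first, with "confidence" (0 to 1); they miss things now and then, are a little off and sometimes report something else, mostly with a low value. They report only what shows in the picture. A call takes as long as a camera call.
- env.regions_of(camera, query): "region" (420x560 bool, what is visible of it) and "rect" ([left, top, right, bottom] in pixels, round what is visible of it).
The state is a dict: "time_s": time; "qpos": joint angles; "joint_velocities": joint speeds; "effort": joint torques, N m; "tool_pos": TCP position; "tool_rot": TCP orientation; "force": force on the tool from outside, world axes, zero at the start; "wrist_torque": the same for the moment, N m; "grip_width": finger opening in m.
Only numpy, scipy, OpenCV 4.12 (cv2) and the standard library are available. Lean on these libraries where they do the work, as an engineer would, in place of code of your own. Each camera call takes 0.05 s, during which the arm holds its last target. There are 200 camera calls.

## Task

Swing the parts washer's front door open by its handle, at least 60 degrees, and leave it open. Then raise the washer's top flap by its bar until it is level with the marker arm on the angle plate at the washer's side, and keep holding it there: the stay is missing and the flap drops if let go, so finish while still holding it, with the flap at rest at the mark. Leave the marker arm as it is set and the other things on the bench where they are.

Things in the scene. Friction and masses are not known exactly. Their poses are not given: they have to be found in the camera images.
- washer: grey steel bench parts washer, 250 mm deep (its x), 300 wide (y), 180 high, fixed. Origin: centre of its underside; its -x is the front and faces the robot within 0.2 rad; +y is its left as the robot sees it. The angle plate (thin light quarter ring with black ticks, 165 mm radius about the flap hinge) and marker arm stand outside its +y side, up to 30 mm beyond it and 185 mm above the top.
- door (a joint): front door, a 146 mm wide, 140 mm high panel covering the +y half of the front, hinged upright at its +y edge; 0 = shut, grows as the free edge swings out towards the robot, up to 1.9 rad; starts shut or slightly ajar (up to 0.15). A stiff hinge (about 1 N at the handle): it stays where it is left. Open, its top is 166 mm above the bench.
- door_handle (a point): grip point on the door handle's axis: an upright round steel bar 12 mm thick, its axis 44 mm out from the door face (38 mm clear gap), free at its top. The bar's top is 21 mm above this point and 172 mm above the bench (washer top: 180). The upper 50 mm of the bar are clear of its two brackets, which are lower. Axes turn with the door.
- door_hinge (a point): point on the door's upright hinge line, at the height of door_handle; the handle lies 125 mm along the door and 50 mm out towards its front from here (135 mm radius). Axes turn with the door: at 0 they are the washer's.
- flap (a joint): top flap, a plain steel plate 168 mm deep, 300 mm wide, 4 mm thick, 0.35 to 0.65 kg, covering the top, hinged along its far (washer +x) edge; 0 = shut and level, grows as its near edge rises, up to 1.7 rad. Loose hinge: it falls shut when let go. It starts shut.
- flap_handle (a point): middle of the flap's handle: a round black bar 12 mm thick, 100 mm long, parallel to the hinge (washer y), on two end posts; its axis is 43 mm above the flap's upper face (45 above the hinge line's level), 130 mm from the hinge line, 38 mm from the front edge. It can turn between finger pads as the flap swings. Axes turn with the flap: x towards the hinge, z out of its upper side.
- flap_hinge (a point): middle of the flap's hinge line, 184 mm above the bench, 165 mm behind the washer's front face. Axes turn with the flap.
- mark (a joint): angle of the marker arm, a dark steel arm 190 mm long, 12 wide, beside the flap's +y edge, with a round knob at its tip just beyond the ring. It pivots on the flap's hinge line and is measured the same way (0 level, positive raised); set between 0.45 and 0.95 rad and clamped stiff. The flap is at the mark when joint flap equals joint mark.
- mark_tip (a point): tip end of the marker arm, at its round knob, 185 mm from the hinge axis line. Axes turn with the arm: x along it towards the hinge axis.
- oil_bottle: bystander: upright bottle 190 mm high, 60 mm thick, standing left of the washer; origin at its foot
- grease_tin: bystander: round tin 75 mm high, 70 mm thick; origin at its foot
- wrench: bystander: steel wrench lying flat; origin on its underside
- screwdriver: bystander: screwdriver lying flat; origin on its underside
- bearing: bystander: steel ring 72 mm across, 18 mm high, lying near the front of the washer; origin at the centre of its underside
- mug: bystander: white mug 95 mm high, 80 mm across; origin at its foot
- bolt: bystander: headed bolt 50 mm long, standing; origin at its foot

How it is judged:
By the outcome, as a careful person would: the job done as asked, in the order asked, and still so for the second after the job is handed in, while the arm keeps its last pose, push and grip.
It also fails if it takes over 48 s, if anything falls off the work surface, if the arm or the gripper's body presses on something with over 40 N, if the wrist force passes 120 N, or if a joint passes its speed limit or range.

## Working session

There is one attempt and no reset: what is moved stays moved. The work goes in short steps, Python scripts to look and compute and a tool call to move; the robot and the scene stay as the last step left them, time stands still between calls to the robot, and variables do not carry over. Pictures are saved under pics/ and viewed, about 8 in all and at most 12, crops included, and the job is handed in when it is done.

Besides the shell and the picture viewer there is one more tool, called after "Request:" as name(argument=value, ...) on one line, values as JSON. send_rows: Moves the arm, as the interface text tells. Its arguments: {"type":"object","properties":{"plan":{"type":"array"},"grip_force":{"type":"number"}},"required":["plan"]}

```bash
ls; mkdir -p pics
python3 - <<'E'
from cell import env
import cv2, numpy as np
np.set_printoptions(precision=4,suppress=True)
print(env.get_obs(), env.grip_point_offset)
ims=[]
for c in("scene","top"):
    im=env.read_camera(c); cv2.imwrite(f"pics/{c}0.png",im[:,:,::-1]); k=env.get_calibration(c); print(c,k)
    for q in("washer","door_handle","flap_handle","mark_tip","door","flap","mark"):
        for r in env.regions_of(c,q)[:2]:
            ys,xs=np.nonzero(r["region"]); print(q,round(r["confidence"],2),np.round(r["rect"]),xs.mean().round(1),ys.mean().round(1),len(xs))
E
```

```text
pics
{'time_s': 0.0, 'qpos': array([76.2101, 18.4376, -4.0145, 83.1732,  1.2949, 78.5406, -3.2611]), 'joint_velocities': array([-0.0372,  0.1181, -0.0439, -0.0613, -0.0533,  0.0903, -0.0052]), 'effort': array([  0.001 , -49.1293,  -0.4037, -31.2524,  -0.064 ,   0.0437,
         0.0002]), 'tool_pos': array([ 0.1636, -0.6285,  0.2215]), 'tool_rot': array([-179.8938,    0.0059,   14.5975]), 'force': array([-0.1152,  0.4556,  0.7713]), 'wrist_torque': array([-0.0177,  0.0541,  0.0604]), 'grip_width': 0.08685657012843313} 0.0187
scene {'fx': 513.4760534302982, 'fy': 513.4760534302982, 'cx': 276.4804797788639, 'cy': 212.15380270171408, 'extrinsics': array([[-0.999 ,  0.0174, -0.0413,  0.592 ],
       [ 0.0408,  0.736 , -0.6757,  0.8455],
       [ 0.0186, -0.6768, -0.736 ,  1.1028],
       [ 0.    ,  0.    ,  0.    ,  1.    ]])}
washer 0.83 [136. 159. 285. 298.] 207.6 227.8 14788
washer 0.33 [245. 215. 282. 296.] 260.0 250.2 1022
door_handle 0.73 [250. 213. 284. 298.] 260.0 251.1 1106
flap_handle 0.95 [180. 159. 266. 255.] 225.6 203.1 4861
flap_handle 0.22 [245. 212. 284. 297.] 260.0 250.1 
[... 474 characters left out ...]
 array([[ 0.0198, -0.9942,  0.1054,  0.3712],
       [-0.9998, -0.0205, -0.0047, -0.032 ],
       [ 0.0068, -0.1053, -0.9944,  1.6578],
       [ 0.    ,  0.    ,  0.    ,  1.    ]])}
washer 0.76 [214. 108. 327. 217.] 274.5 160.6 8056
washer 0.43 [225. 138. 326. 200.] 274.6 169.5 4505
door_handle 0.57 [224. 188. 272. 217.] 249.4 198.2 362
door_handle 0.43 [216. 112. 324. 216.] 275.1 160.8 7809
flap_handle 0.85 [227. 138. 323. 201.] 274.6 169.6 4679
flap_handle 0.3 [225. 186. 271. 217.] 248.2 197.9 342
mark_tip 0.49 [213. 136. 228. 160.] 220.6 150.0 89
door 0.88 [224. 185. 271. 219.] 248.8 197.9 312
flap 0.92 [226. 139. 328. 202.] 275.0 169.7 4692
mark 0.6 [216. 131. 231. 161.] 221.1 149.1 115
```

Run:
```python
import cv2
a=cv2.imread("pics/scene0.png")[140:420,90:390]; b=cv2.imread("pics/top0.png")[70:270,160:400]
cv2.imwrite("pics/v1.png",cv2.resize(a,None,fx=2.14,fy=2.14,interpolation=2))
cv2.imwrite("pics/v2.png",cv2.resize(b,None,fx=3,fy=3,interpolation=2))
```

```text
(no output)
```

View pics/v1.png

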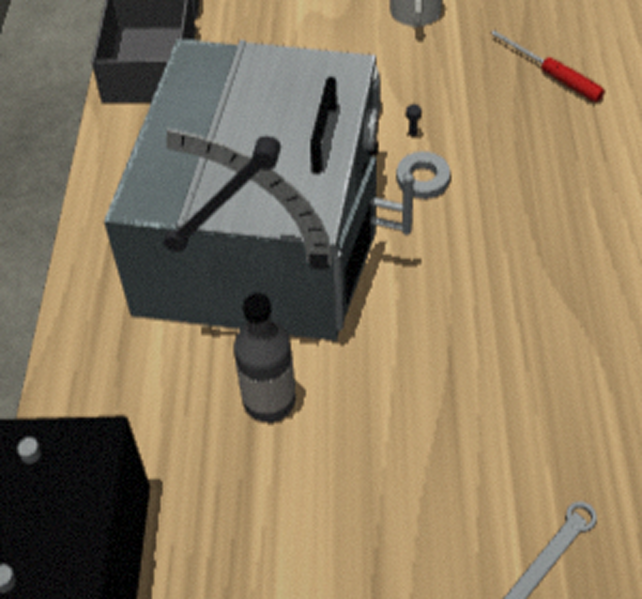

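View pics/v2.png

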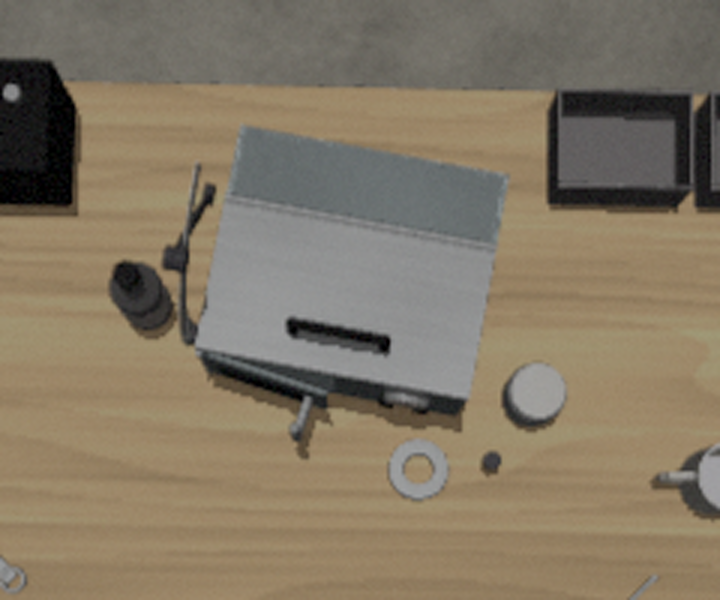

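The pictures show the washer, yawed a little, with the door slightly ajar. In the top crop the door handle bar is at about (297,434), the flap bar centre at (338,336) and the marker knob at (175,258). In the scene crop the knob is at (267,152). I'll fit washer pose, door and mark from these corners.

```bash
cat > h.py <<'E'
import numpy as np, cv2
from cell import env
from scipy.optimize import least_squares
from scipy.spatial.transform import Rotation as R
np.set_printoptions(precision=4,suppress=True)
def proj(c,p):
    k=env.get_calibration(c); q=np.linalg.inv(k["extrinsics"])@np.r_[p,1]
    return np.array([k["fx"]*q[0]/q[2]+k["cx"],k["fy"]*q[1]/q[2]+k["cy"]])
def W(x,p): 
    c,s=np.cos(x[2]),np.sin(x[2]); return np.array([x[0]+c*p[0]-s*p[1],x[1]+s*p[0]+c*p[1],p[2]])
def tip(a,y=.165,r=.185): return [.04-r*np.cos(a),y,.184+r*np.sin(a)]
def hnd(d,hy=.147,z=.172):  # door handle, washer frame
    c,s=np.cos(d),np.sin(d); u=np.array([-.05,-.125]) # closed: out -x, along -y
    # opening: free edge swings -x: rotation taking -y to -x = clockwise (-d)
    return [-.131+.006+c*u[0]+s*u[1], hy+(-s*u[0]+c*u[1]), z]
def V1(u,v): return np.array([90+u/2.14,140+v/2.14])
def V2(u,v): return np.array([160+u/3,70+v/3])
E
cat > fit.py <<'E'
from h import *
S,T="scene","top"
obs=[(T,V2(242,126),lambda x:[.125,.15,.18]),(T,V2(508,176),lambda x:[.125,-.15,.18]),(T,V2(197,350),lambda x:[-.128,.15,.186]),(T,V2(466,403),lambda x:[-.128,-.15,.186]),
(T,V2(338,335),lambda x:[-.09,0,.232]),(S,V1(107,222),lambda x:[.125,.15,.18]),(S,V1(180,41),lambda x:[.125,-.15,.18]),(S,V1(377,56),lambda x:[-.128,-.15,.186]),
(S,V1(325,125),lambda x:[-.09,0,.229]),(S,V1(267,152),lambda x:tip(x[3],x[5])),(T,V2(175,258),lambda x:tip(x[3],x[5])),
(S,V1(408,180),lambda x:hnd(x[4])),(T,V2(297,433),lambda x:hnd(x[4]))]
f=lambda x:np.concatenate([proj(c,W(x,g(x)))-p for c,p,g in obs])
r=least_squares(f,[.6,-.03,-.15,.7,.1,.165],loss="soft_l1")
x=r.x; print(x); print(f(x).reshape(-1,2))
print("flap handle",W(x,[-.09,0,.229]),"door",W(x,hnd(x[4],z=.151)),"hinge",W(x,[-.125,.147,.151]))
E
python3 fit.py
```

```text
[ 0.7103 -0.0394 -0.1687  0.9657  0.1146  0.1647]
[[-1.4554 -0.1003]
 [-0.2814  0.1024]
 [-1.9884 -0.3038]
 [ 0.1096 -0.5358]
 [-0.9633 -0.558 ]
 [-0.3508 -0.5796]
 [-0.2613 -1.715 ]
 [ 0.7673 -1.0104]
 [ 0.6672 -6.424 ]
 [ 0.1691 -0.5747]
 [-0.7411  0.0841]
 [ 0.8408 -3.0498]
 [-1.7214 -1.9197]]
flap handle [ 0.6216 -0.0242  0.229 ] door [0.5288 0.0205 0.151 ] hinge [0.6118 0.1265 0.151 ]
```

```bash
sed -i 's/V1(325,125)/V1(326,113)/; s/hnd(x\[4\])/hnd(x[4],x[6])/g; s/,.165\],loss/,.165,.147],loss/; s/hnd(x\[4\],z=.151)/hnd(x[4],x[6],z=.151)/' fit.py; python3 fit.py
cat > rows.py <<'E'
from h import *
def rows(start,wps,g,mm=45,rad=.14):
    """start=(pos,rpy deg); wps=[(pos,rpy)]; prints rows in tool axes"""
    p,q=np.array(start[0]),R.from_euler("xyz",start[1],degrees=True)
    for tp,tr in wps:
        tp=np.array(tp);tq=R.from_euler("xyz",tr,degrees=True)
        rv=(q.inv()*tq).as_rotvec(); n=int(np.ceil(max(np.linalg.norm(tp-p)/mm*1000,np.linalg.norm(rv)/rad)))
        d=(tp-p)/n
        for i in range(n):
            s=q.inv().apply(d)*1000; print([g]+[round(v,1)+0 for v in s]+[round(v,3)+0 for v in rv/n]); q=q*R.from_rotvec(rv/n)
        p=tp;q=tq
def here():
    o=env.get_obs(); return o["tool_pos"],o["tool_rot"]
E
python3 - <<'E'
from rows import *
rows(here(),[([.34,-.31,.26],[180,0,90]),([.52,.02,.24],[180,0,164])],87)
E
```

```text
[87, np.float64(25.1), np.float64(-26.4), np.float64(-3.7), np.float64(0.0), np.float64(0.0), np.float64(-0.132)]
[87, np.float64(28.3), np.float64(-22.9), np.float64(-3.7), np.float64(0.0), np.float64(0.0), np.float64(-0.132)]
[87, np.float64(31.1), np.float64(-19.0), np.float64(-3.7), np.float64(0.0), np.float64(0.0), np.float64(-0.132)]
[87, np.float64(33.3), np.float64(-14.7), np.float64(-3.7), np.float64(0.0), np.float64(0.0), np.float64(-0.132)]
[87, np.float64(35.0), np.float64(-10.2), np.float64(-3.7), np.float64(0.0), np.float64(0.0), np.float64(-0.132)]
[87, np.float64(36.0), np.float64(-5.6), np.float64(-3.7), np.float64(0.0), np.float64(0.0), np.float64(-0.132)]
[87, np.float64(36.4), np.float64(-0.8), np.float64(-3.7), np.float64(0.0), np.float64(0.0), np.float64(-0.132)]
[87, np.float64(36.2), np.float64(4.0), np.float64(-3.7), np.float64(0.0), np.float64(0.0), np.float64(-0.132)]
[87, np.float64(35.4), np.float64(8.7), np.float64(-3.7), np.float64(0.0), np.float64(0.0), np.float64(-0.132)]
[87, np.float64(33.9), np.float64(13.3), np.float64(-3.7), np.float64(0.0), np.f
[... 2375 characters left out ...]
^
    df = [f_eval - f0 for f_eval in f_evals]
                                    ^^^^^^^
    f = np.atleast_1d(self.fun(x, *self.args, **self.kwargs))
                      ~~~~~~~~^^^^^^^^^^^^^^^^^^^^^^^^^^^^^^
    return np.atleast_1d(self.fun(x))
                         ~~~~~~~~^^^
    return self.f(x, *self.args, **self.kwargs)
           ~~~~~~^^^^^^^^^^^^^^^^^^^^^^^^^^^^^^
  File "fit.py", line 7, in <lambda>
    f=lambda x:np.concatenate([proj(c,W(x,g(x)))-p for c,p,g in obs])
                               ~~~~^^^^^^^^^^^^^
  File "h.py", line 7, in proj
    k=env.get_calibration(c); q=np.linalg.inv(k["extrinsics"])@np.r_[p,1]
ValueError: time passes only in moves, steps and waits
```

```bash
sed -i 's/^def proj/CAL={c:env.get_calibration(c) for c in ("scene","top")}\ndef proj/; s/k=env.get_calibration(c); q/k=CAL[c]; q/' h.py; sed -i 's/round(v,1)+0/float(round(v,1))/;s/round(v,3)+0/float(round(v,3))/' rows.py; python3 fit.py 2>&1 | tail -20
```

```text
[ 0.7102 -0.0396 -0.1681  0.9669  0.1135  0.1651  0.148 ]
[[-1.4043 -0.0279]
 [-0.2186  0.12  ]
 [-1.8878 -0.2194]
 [ 0.2226 -0.5083]
 [-0.8606 -0.5019]
 [-0.2344 -0.6407]
 [-0.2336 -1.7661]
 [ 0.7941 -1.1033]
 [ 0.2718 -0.9136]
 [ 0.1759 -0.5935]
 [-0.769   0.0822]
 [ 0.8157 -2.8887]
 [-1.8818 -1.9494]]
flap handle [ 0.6214 -0.0246  0.229 ] door [0.5289 0.021  0.151 ] hinge [0.6115 0.1262 0.151 ]
```

Request:
send_rows(plan=[[87,25,-26.5,-4,0,0,-0.132],[87,28.5,-23,-4,0,0,-0.132],[87,31,-19,-4,0,0,-0.132],[87,33.5,-14.5,-4,0,0,-0.132],[87,35,-10,-4,0,0,-0.132],[87,36,-5.5,-4,0,0,-0.132],[87,36.5,-1,-4,0,0,-0.132],[87,36,4,-4,0,0,-0.132],[87,35.5,8.5,-4,0,0,-0.132],[87,34,13.5,-4,0,0,-0.132]])

```text
time_s: 1.8
tool_pos: [0.3402, -0.3084, 0.263]
tool_rot: [180.0, 0.0, 90.5]
force: [0.5, -0.4, 0.6]
grip_width: 0.087
```

Request:
send_rows(plan=[[87,33,19,2,0,0,-0.129],[87,30.5,23,2,0,0,-0.129],[87,27.5,26.5,2,0,0,-0.129],[87,24,30,2,0,0,-0.129],[87,20,33,2,0,0,-0.129],[87,15.5,35,2,0,0,-0.129],[87,11,36.5,2,0,0,-0.129],[87,6.5,37.5,2,0,0,-0.129],[87,1.5,38,2,0,0,-0.129],[87,-3.5,38,2,0,0,-0.12]])

```text
time_s: 2.8
tool_pos: [0.5247, 0.0262, 0.2428]
tool_rot: [-180.0, 0.1, 163.9]
force: [0.5, -0.1, -0.1]
grip_width: 0.0868
```

Run:
```python
from rows import *
print(here())
rows(here(),[([.529,.021,.185],[180,0,163.9]),([.529,.021,.133],[180,0,163.9])],87)
a=env.read_camera("scene")[:,:,::-1][130:290,170:370]
cv2.imwrite("pics/v3.png",cv2.resize(a,None,fx=3.5,fy=3.5,interpolation=2))
```

```text
(array([0.5247, 0.0262, 0.2428]), array([-179.9728,    0.0667,  163.8979]))
[87, -2.7, -1.9, 28.9, -0.0, 0.001, -0.0]
[87, -2.8, -1.9, 28.9, -0.0, 0.001, -0.0]
[87, 0.0, -0.0, 26.0, 0.0, 0.0, 0.0]
[87, 0.0, -0.0, 26.0, 0.0, 0.0, 0.0]
```

View pics/v3.png

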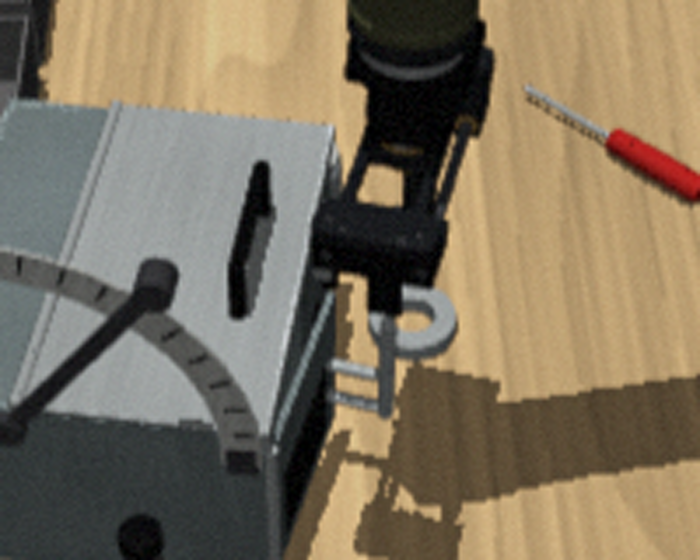

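Request:
send_rows(plan=[[87,-2,-1.5,28,0,0,0],[87,-2,-1.5,28,0,0,0],[87,0,0,27,0,0,0],[87,0,0,26,0,0,0],[87,0,0,0,0,0,0]])

```text
time_s: 3.35
tool_pos: [0.5243, 0.0204, 0.1303]
tool_rot: [-179.9, -0.4, 163.6]
force: [-0.6, 0.2, -0.2]
grip_width: 0.0872
```

Request:
send_rows(plan=[[8,0,0,0,0,0,0],[8,0,0,0,0,0,0],[8,0,0,0,0,0,0],[8,0,0,0,0,0,0],[8,0,0,0,0,0,0],[8,0,0,0,0,0,0],[8,0,0,0,0,0,0]], grip_force=15)

```text
time_s: 4.05
tool_pos: [0.5272, 0.0209, 0.1336]
tool_rot: [-180.0, 0.0, 163.6]
force: [-0.4, 0.3, 0.3]
grip_width: 0.0392
```

Request:
send_rows(plan=[[8,0,0,0,0,0,0],[8,0,0,0,0,0,0],[8,0,0,0,0,0,0],[8,0,0,0,0,0,0],[8,0,0,0,0,0,0],[8,0,0,0,0,0,0],[8,0,0,0,0,0,0]], grip_force=15)

```text
time_s: 4.75
tool_pos: [0.5264, 0.0192, 0.1334]
tool_rot: [-179.8, -0.1, 163.6]
force: [-2.9, -4.7, 3.0]
grip_width: 0.0115
```

Run:
```python
from rows import *
p,r=here(); print(p,r,env.get_obs()["grip_width"],env.get_obs()["force"])
h=np.array([.6115,.1262]); v=p[:2]-h; print("radius",np.linalg.norm(v))
wp=[]
for k in range(1,13):
    a=-.1*k; c,s=np.cos(a),np.sin(a); q=h+[c*v[0]-s*v[1],s*v[0]+c*v[1]]
    wp.append((np.r_[q,p[2]],[180,0,r[2]+np.degrees(a)]))
rows((p,r),wp,8)
print(wp[-1])
```

```text
[0.5264 0.0192 0.1334] [-179.8402   -0.0693  163.5616] 0.011546880306606179 [-2.879  -4.6857  3.0456]
radius 0.13671787164634008
[8, 12.4, 5.8, -0.0, -0.003, -0.001, 0.1]
[8, 12.4, 5.8, 0.0, 0.0, -0.0, 0.1]
[8, 12.4, 5.8, 0.0, 0.0, -0.0, 0.1]
[8, 12.4, 5.8, 0.0, 0.0, -0.0, 0.1]
[8, 12.4, 5.8, 0.0, 0.0, -0.0, 0.1]
[8, 12.4, 5.8, 0.0, 0.0, -0.0, 0.1]
[8, 12.4, 5.8, 0.0, 0.0, -0.0, 0.1]
[8, 12.4, 5.8, 0.0, 0.0, -0.0, 0.1]
[8, 12.4, 5.8, 0.0, 0.0, -0.0, 0.1]
[8, 12.4, 5.8, 0.0, 0.0, -0.0, 0.1]
[8, 12.4, 5.8, 0.0, 0.0, -0.0, 0.1]
[8, 12.4, 5.8, 0.0, 0.0, -0.0, 0.1]
(array([0.4809, 0.1668, 0.1334]), [180, 0, np.float64(94.80663531114119)])
```

Request:
send_rows(plan=[[8,6.2,2.9,0,0,0,0.05],[8,12.4,5.8,0,0,0,0.1],[8,12.4,5.8,0,0,0,0.1]])

```text
time_s: 5.05
tool_pos: [0.5034, 0.0451, 0.1334]
tool_rot: [180.0, 0.0, 149.0]
force: [1.1, 0.0, -1.1]
grip_width: 0.0114
```

Request:
send_rows(plan=[[8,12.4,5.8,0,0,0,0.1],[8,12.4,5.8,0,0,0,0.1],[8,12.4,5.8,0,0,0,0.1],[8,12.4,5.8,0,0,0,0.1],[8,12.4,5.8,0,0,0,0.1],[8,12.4,5.8,0,0,0,0.1],[8,12.4,5.8,0,0,0,0.1],[8,12.4,5.8,0,0,0,0.1],[8,12.4,5.8,0,0,0,0.1],[8,12.4,5.8,0,0,0,0.1],[8,0,0,0,0,0,0],[8,0,0,0,0,0,0]])

```text
time_s: 6.25
tool_pos: [0.4897, 0.1731, 0.1335]
tool_rot: [179.4, 0.0, 91.9]
force: [13.5, -4.9, -9.9]
grip_width: 0.0112
```

Request:
send_rows(plan=[[50,0,0,0,0,0,0],[50,0,0,0,0,0,0],[50,0,0,0,0,0,0],[50,0,0,0,0,0,0],[50,0,0,0,0,0,0],[50,0,0,0,0,0,0]])

```text
time_s: 6.85
tool_pos: [0.4839, 0.1758, 0.1335]
tool_rot: [-180.0, -0.0, 92.0]
force: [0.4, -0.2, 0.1]
grip_width: 0.0482
```

Request:
send_rows(plan=[[50,0,0,-20,0,0,0],[50,0,0,-30,0,0,0],[50,0,0,-40,0,0,0],[50,0,0,-40,0,0,0],[87,0,0,-30,0,0,0],[87,0,0,0,0,0,0]])

```text
time_s: 7.45
tool_pos: [0.4861, 0.1768, 0.2981]
tool_rot: [179.5, -0.1, 92.0]
force: [0.3, 0.3, -0.1]
grip_width: 0.0592
```

Run:
```python
from rows import *
print(here(),env.get_obs()["force"])
rows(here(),[([.6214,-.0246,.29],[180,0,80.4])],87)
a=env.read_camera("top")[:,:,::-1][90:250,180:370]
cv2.imwrite("pics/v4.png",cv2.resize(a,None,fx=3.5,fy=3.5,interpolation=2))
```

```text
(array([0.4861, 0.1768, 0.2981]), array([179.55  ,  -0.069 ,  92.0256])) [ 0.2926  0.3299 -0.1432]
[87, -34.3, 21.3, 1.5, 0.001, -0.0, 0.034]
[87, -33.6, 22.5, 1.5, 0.001, -0.0, 0.034]
[87, -32.8, 23.6, 1.4, 0.001, -0.0, 0.034]
[87, -32.0, 24.7, 1.4, 0.001, -0.0, 0.034]
[87, -31.1, 25.8, 1.4, 0.001, -0.0, 0.034]
[87, -30.3, 26.8, 1.4, 0.001, -0.0, 0.034]
```

View pics/v4.png

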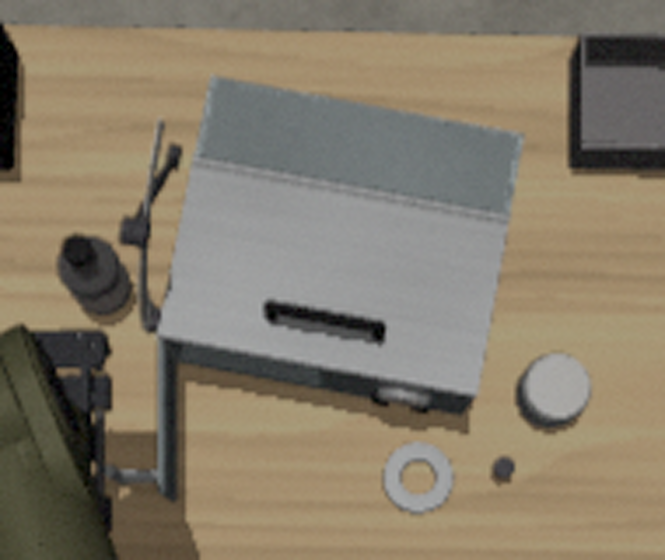

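The top picture shows the door open about 80°, clear of everything, with the flap bar centred at about (325,319) in the crop. That agrees with the fit, so I'm moving to the bar.

Request:
send_rows(plan=[[87,-34.5,21.5,1.5,0,0,0.034],[87,-33.5,22.5,1.5,0,0,0.034],[87,-33,23.5,1.5,0,0,0.034],[87,-32,24.5,1.5,0,0,0.034],[87,-31,26,1.5,0,0,0.034],[87,-30,27,1.5,0,0,0.034],[87,0,0,0,0,0,0],[87,0,0,0,0,0,0]])

```text
time_s: 8.3
tool_pos: [0.619, -0.0267, 0.2821]
tool_rot: [-179.8, -0.0, 80.2]
force: [-0.1, 1.7, 0.0]
grip_width: 0.0867
```

Run:
```python
from rows import *
print(here(),env.get_obs()["force"])
rows(here(),[([.6214,-.0246,.212],[180,0,80.4])],87,30)
```

```text
(array([ 0.619 , -0.0267,  0.2821]), array([-179.7738,   -0.0397,   80.2293])) [-0.0573  1.6534  0.049 ]
[87, 0.8, 0.8, 23.4, -0.001, -0.0, -0.001]
[87, 0.8, 0.7, 23.4, -0.001, -0.0, -0.001]
[87, 0.8, 0.7, 23.4, -0.001, -0.0, -0.001]
```

Request:
send_rows(plan=[[87,1,1,24,0,0,0],[87,1,1,24,0,0,0],[87,0,0,22,0,0,0],[87,0,0,0,0,0,0],[87,0,0,0,0,0,0]])

```text
time_s: 8.8
tool_pos: [0.6212, -0.023, 0.2147]
tool_rot: [-180.0, -0.0, 80.4]
force: [0.6, -0.6, 0.2]
grip_width: 0.0872
```

Run:
```python
from rows import *
print(here(),env.get_obs()["force"])
a=env.read_camera("scene")[:,:,::-1][110:290,140:340]
cv2.imwrite("pics/v5.png",cv2.resize(a,None,fx=3.3,fy=3.3,interpolation=2))
print(here())
```

```text
(array([ 0.6212, -0.023 ,  0.2147]), array([-179.9575,   -0.0065,   80.4322])) [ 0.628  -0.6185  0.2401]
(array([ 0.6219, -0.0232,  0.2156]), array([179.9351,  -0.015 ,  80.4053]))
```

View pics/v5.png

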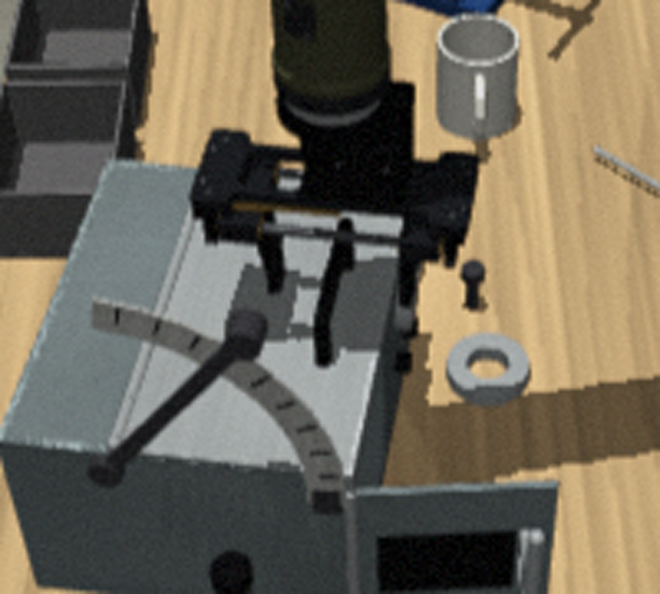

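Request:
send_rows(plan=[[60,0,0,2,0,0,0],[40,0,0,1,0,0,0],[8,0,0,0,0,0,0],[8,0,0,0,0,0,0],[8,0,0,0,0,0,0],[8,0,0,0,0,0,0],[8,0,0,0,0,0,0],[8,0,0,0,0,0,0],[8,0,0,0,0,0,0],[8,0,0,0,0,0,0],[8,0,0,0,0,0,0],[8,0,0,0,0,0,0]], grip_force=30)

```text
time_s: 10.05
tool_pos: [0.6272, -0.0252, 0.2118]
tool_rot: [179.3, -0.1, 80.3]
force: [14.7, -0.8, -9.2]
grip_width: 0.0111
```

Request:
send_rows(plan=[[8,0,0,0,0,0,0],[8,0,0,0,0,0,0],[8,0,0,0,0,0,0],[8,0,0,0,0,0,0]], grip_force=30)

```text
time_s: 10.45
tool_pos: [0.6272, -0.0252, 0.2118]
tool_rot: [179.3, -0.1, 80.3]
force: [17.0, -1.3, -7.1]
grip_width: 0.011
```

Run:
```python
from rows import *
o=env.get_obs(); print(here(),o["force"],o["grip_width"],o["qpos"])
x=[.7102,-.0396,-.1681]
# arm points, scene pixels from v5 and v1: pivot, knob
pts=[("scene",np.array([140+107/3.3,110+470/3.3]),0),("scene",np.array([140+246/3.3,110+333/3.3]),1),
("scene",V1(176,240),0),("scene",V1(267,152),1),("top",np.array([180+175/3.5,90+153/3.5]),0),("top",np.array([180+135/3.5,90+231/3.5]),1),("top",V2(208,189),0),("top",V2(175,258),1)]
for r in(.175,.18,.185):
  f=lambda z:np.concatenate([proj(c,W(x,[.04+z[2]-k*r*np.cos(z[0]),z[1],.184+k*r*np.sin(z[0])]))-p for c,p,k in pts])
  s=least_squares(f,[.8,.165,0]); print(r,s.x,s.cost); print(s.fun.reshape(-1,2).round(1).tolist())
```

```text
(array([ 0.6272, -0.0252,  0.2118]), array([179.3154,  -0.1304,  80.2676])) [16.9842 -1.2568 -7.1282] 0.011018859292555565 [ 29.5003  19.1241 -37.0783  87.0465  11.7548  77.0491 -18.2892]
0.175 [0.9359 0.1635 0.0029] 13.731127390432752
[[0.5, -1.8], [-1.1, 2.5], [0.6, -1.6], [-1.3, 2.4], [0.2, 1.1], [0.3, -0.3], [0.9, 1.9], [0.5, -0.3]]
0.18 [0.94   0.1644 0.0037] 6.393355337615436
[[0.0, -1.6], [-0.6, 1.5], [0.2, -1.3], [-0.8, 1.3], [-0.0, 0.8], [-0.3, -0.2], [0.6, 1.6], [-0.1, -0.2]]
0.185 [0.9439 0.1654 0.0045] 3.3954824062948017
[[-0.5, -1.3], [-0.1, 0.4], [-0.3, -1.0], [-0.3, 0.3], [-0.3, 0.5], [-0.9, -0.1], [0.4, 1.3], [-0.7, -0.1]]
```

```bash
cat > lift.py <<'E'
from rows import *
RHO,F0=np.hypot(.13,.045),np.arctan2(.045,.13)
def pose(a,t,H,yaw=80.37):
    # H: world hinge point at bar's y; a flap angle; t tilt; returns TCP pos, rotation
    ux=np.array([np.cos(np.radians(yaw-90)),np.sin(np.radians(yaw-90)),0])
    g=H-RHO*np.cos(F0+a)*ux+np.array([0,0,RHO*np.sin(F0+a)])
    q=R.from_euler("xyz",[180,0,yaw],degrees=True)*R.from_rotvec([t,0,0])
    return g+.0187*q.apply([0,0,1]),q
E
python3 - <<'E'
from lift import *
ux=np.array([np.cos(-.168),np.sin(-.168),0]); H=np.r_[.6272,-.0252,.184]+.13*ux; H[2]=.184; print(H)
A=.92;N=24;T=.4
ps=[pose(A*k/N,T*k/N,H) for k in range(N+1)]
for (p,q),(p2,q2) in zip(ps,ps[1:]): print((q.inv().apply(p2-p)*1000).round(1),(q.inv()*q2).as_rotvec().round(4))
print(ps[0][0],ps[-1][0])
E
```

```text
[ 0.7554 -0.0469  0.184 ]
[ 0.   1.5 -5. ] [0.0167 0.     0.    ]
[ 0.   1.6 -4.9] [ 0.0167 -0.     -0.    ]
[-0.   1.7 -4.9] [0.0167 0.     0.    ]
[-0.   1.8 -4.8] [0.0167 0.     0.    ]
[ 0.   1.9 -4.8] [ 0.0167 -0.     -0.    ]
[-0.   2.  -4.7] [ 0.0167  0.     -0.    ]
[ 0.   2.1 -4.7] [0.0167 0.     0.    ]
[ 0.   2.2 -4.6] [ 0.0167 -0.      0.    ]
[ 0.   2.3 -4.6] [0.0167 0.     0.    ]
[-0.   2.4 -4.5] [ 0.0167 -0.     -0.    ]
[ 0.   2.5 -4.4] [ 0.0167  0.     -0.    ]
[ 0.   2.6 -4.4] [0.0167 0.     0.    ]
[-0.   2.7 -4.3] [ 0.0167 -0.      0.    ]
[ 0.   2.8 -4.3] [0.0167 0.     0.    ]
[-0.   2.9 -4.2] [ 0.0167 -0.      0.    ]
[-0.   3.  -4.1] [ 0.0167 -0.     -0.    ]
[ 0.   3.1 -4. ] [ 0.0167  0.     -0.    ]
[ 0.   3.2 -4. ] [ 0.0167 -0.      0.    ]
[ 0.   3.3 -3.9] [ 0.0167  0.     -0.    ]
[ 0.   3.3 -3.8] [ 0.0167  0.     -0.    ]
[-0.   3.4 -3.7] [0.0167 0.     0.    ]
[-0.   3.5 -3.6] [0.0167 0.     0.    ]
[ 0.   3.6 -3.6] [0.0167 0.     0.    ]
[-0.   3.7 -3.5] [ 0.0167 -0.      0.    ]
[ 0.6272 -0.0252  0.2103] [ 0.7058 -0.0385  0.2975]
```

Request:
send_rows(plan=[[8,0,5,0,0,0,0],[8,0,1.5,-5,0.0167,0,0],[8,0,1.6,-4.9,0.0167,0,0],[8,0,1.7,-4.9,0.0167,0,0],[8,0,1.8,-4.8,0.0167,0,0],[8,0,1.9,-4.8,0.0167,0,0],[8,0,2,-4.7,0.0167,0,0]], grip_force=30)

```text
time_s: 11.15
tool_pos: [0.6375, -0.027, 0.2385]
tool_rot: [-174.0, 0.0, 80.3]
force: [1.6, 1.0, -6.4]
grip_width: 0.011
```

Request:
send_rows(plan=[[8,0,2.1,-4.7,0.0167,0,0],[8,0,2.2,-4.6,0.0167,0,0],[8,0,2.3,-4.6,0.0167,0,0],[8,0,2.4,-4.5,0.0167,0,0],[8,0,2.5,-4.4,0.0167,0,0],[8,0,2.6,-4.4,0.0167,0,0],[8,0,2.7,-4.3,0.0167,0,0],[8,0,2.8,-4.3,0.0167,0,0],[8,0,2.9,-4.2,0.0167,0,0]])

```text
time_s: 12.05
tool_pos: [0.6649, -0.0317, 0.2747]
tool_rot: [-165.3, 0.0, 80.4]
force: [-2.8, 1.1, -1.7]
grip_width: 0.0111
```

Request:
send_rows(plan=[[8,0,3,-4.1,0.0167,0,0],[8,0,3.1,-4,0.0167,0,0],[8,0,3.2,-4,0.0167,0,0],[8,0,3.3,-3.9,0.0167,0,0],[8,0,3.3,-3.8,0.0167,0,0],[8,0,3.4,-3.7,0.0167,0,0],[8,0,3.5,-3.6,0.0167,0,0],[8,0,3.6,-3.6,0.0167,0,0],[8,0,3.7,-3.5,0.0167,0,0],[8,0,0,0,0,0,0],[8,0,0,0,0,0,0]])

```text
time_s: 13.15
tool_pos: [0.6975, -0.0373, 0.2962]
tool_rot: [-158.0, 0.1, 80.3]
force: [-16.3, -1.0, 35.6]
grip_width: 0.0111
```

```bash
cat > chk.py <<'E'
from lift import *
import sys
o=env.get_obs(); p,r=here(); q=R.from_euler("xyz",r,degrees=True)
g=p-.0187*q.apply([0,0,1]); H=np.array([.7554,-.0469,.184]); d=g-H
ux=np.array([np.cos(-.168),np.sin(-.168),0]); print(p,r,o["force"],o["grip_width"],"flap~",np.arctan2(d[2],-d@ux)-F0,"rho",np.hypot(d[2],d@ux),RHO)
a=env.read_camera("scene")[:,:,::-1]; cv2.imwrite("pics/s_%s.png"%sys.argv[1],a)
a=a[90:290,130:300]
cv2.imwrite("pics/v%s.png"%sys.argv[1],cv2.resize(a,None,fx=3,fy=3,interpolation=2))
E
python3 chk.py 6
```

```text
[ 0.6975 -0.0373  0.2962] [-158.0267    0.0944   80.3221] [-16.2637  -0.9613  35.6205] 0.011055505541736803 flap~ 0.8578007219506113 rho 0.13951860421142565 0.13756816492197604
```

View pics/v6.png

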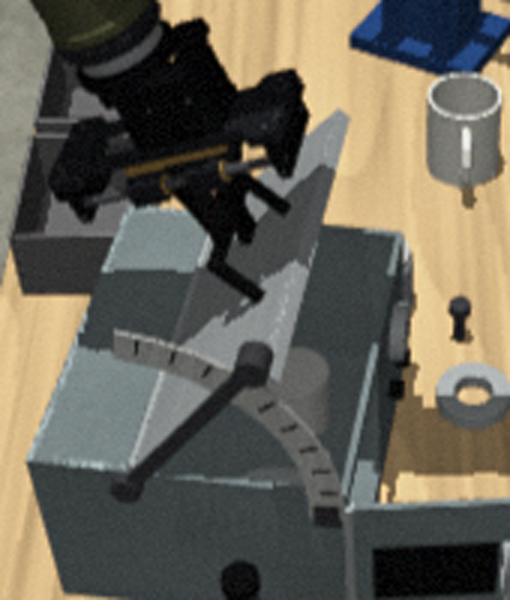

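Request:
send_rows(plan=[[8,0,-1,-1,0,0,0],[8,0,-1,-1,0,0,0],[8,0,0,0,0,0,0],[8,0,0,0,0,0,0]])

```text
time_s: 13.6
tool_pos: [0.6959, -0.0369, 0.2958]
tool_rot: [-157.8, 0.0, 80.4]
force: [-12.1, 0.5, 25.0]
grip_width: 0.0108
```

```bash
python3 chk.py 7
python3 - <<'E'
from h import *
x=[.7146,-.0403,-.1681]
for a in(.82,.86,.9,.94):
    print(a,[((proj("scene",W(x,[.04-.168*np.cos(a)+.002*np.sin(a),y,.184+.168*np.sin(a)+.002*np.cos(a)]))-[130,90])*3).round() for y in(.15,-.15)])
print([((proj("scene",W(x,[.04-r*np.cos(.944),.165,.184+r*np.sin(.944)]))-[130,90])*3).round() for r in (0,.185)])
E
```

```text
[ 0.6959 -0.0369  0.2958] [-157.8016    0.006    80.3715] [-12.1129   0.5356  24.9564] 0.010790607483865703 flap~ 0.8463793112393071 rho 0.1396192350559819 0.13756816492197604
0.82 [array([267., 374.]), array([341., 108.])]
0.86 [array([260., 369.]), array([334., 103.])]
0.9 [array([252., 364.]), array([328.,  99.])]
0.94 [array([244., 359.]), array([321.,  94.])]
[array([126., 483.]), array([254., 364.])]
```

View pics/v7.png

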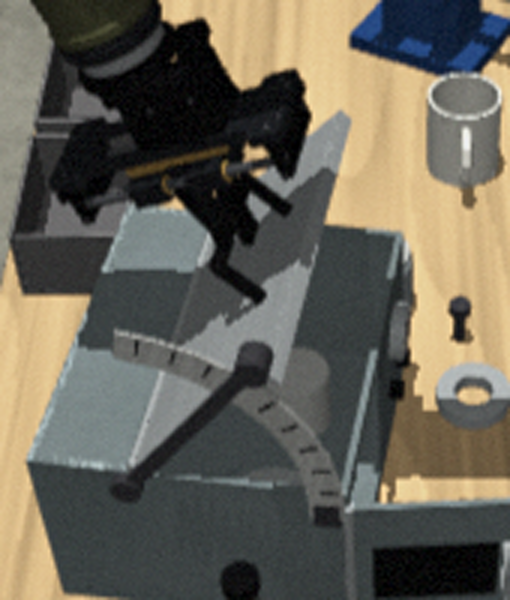

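The flap is at about 0.80 (its far corner is at (345,112) in the crop; 0.80 predicts (343,110)). The knob at (255,364) fits mark ≈ 0.944. The force is radial, so I'll ease the path outward while lifting.

Request:
send_rows(plan=[[8,0,0.5,-1.6,0,0,0],[8,0,0.5,-1.6,0,0,0],[8,0,0.5,-1.6,0,0,0],[8,0,0.5,-1.6,0,0,0],[8,0,0.5,-1.6,0,0,0],[8,0,0.5,-1.6,0,0,0],[8,0,0.5,-1.6,0,0,0],[8,0,0.5,-1.6,0,0,0],[8,0,0,0,0,0,0],[8,0,0,0,0,0,0]])

```text
time_s: 14.65
tool_pos: [0.6983, -0.0374, 0.2968]
tool_rot: [-158.1, -0.1, 80.4]
force: [-7.9, 0.7, 13.6]
grip_width: 0.0107
```

Run:
```python
from rows import *
o=env.get_obs(); print(o)
```

```text
{'time_s': 14.65, 'qpos': array([  1.1206,  44.06  ,   3.1074,  40.0693,  -4.9719, 117.6639,
        -7.3084]), 'joint_velocities': array([-0.1123, -0.0027,  0.041 ,  0.0826, -0.062 ,  0.1135, -0.009 ]), 'effort': array([  0.494 , -58.4469,   1.5643, -26.5964,   0.1644,   1.6243,
        -0.0295]), 'tool_pos': array([ 0.6983, -0.0374,  0.2968]), 'tool_rot': array([-158.0827,   -0.0639,   80.3718]), 'force': array([-7.866 ,  0.6599, 13.5652]), 'wrist_torque': array([0.3369, 2.3092, 0.0647]), 'grip_width': 0.010699813502511375}
```

Request:
send_rows(plan=[[8,0,0.5,0,-0.025,0,0],[8,0,0.5,0,-0.025,0,0],[8,0,0.5,0,-0.025,0,0],[8,0,0.5,0,-0.025,0,0],[8,0,0.5,0,-0.025,0,0]])

```text
time_s: 15.15
tool_pos: [0.6974, -0.0373, 0.2955]
tool_rot: [-164.7, -0.0, 80.4]
force: [-7.9, -0.3, 10.9]
grip_width: 0.0109
```

Run:
```python
from rows import *
o=env.get_obs(); print(o["qpos"],o["force"],o["tool_pos"],o["tool_rot"])
```

```text
[  0.4105  37.1304   3.131   49.753   -3.7841 108.3596  -7.1594] [-7.8624 -0.2522 10.9232] [ 0.6974 -0.0373  0.2955] [-164.684    -0.0025   80.3931]
```

Request:
send_rows(plan=[[8,0,0.5,0,-0.025,0,0],[8,0,0.5,0,-0.025,0,0],[8,0,0.5,0,-0.025,0,0],[8,0,0.5,0,-0.025,0,0],[8,0,0,0,0,0,0],[8,0,0,0,0,0,0]])

```text
time_s: 15.75
tool_pos: [0.6995, -0.0378, 0.2958]
tool_rot: [-170.5, -0.0, 80.4]
force: [-8.2, 1.7, 13.7]
grip_width: 0.0112
```

```bash
python3 chk.py 8
python3 - <<'E'
from rows import *
print(env.get_obs()["qpos"])
E
```

```text
[ 0.6995 -0.0378  0.2958] [-170.4881   -0.0036   80.382 ] [-8.2226  1.7221 13.7344] 0.011228723980741808 flap~ 0.8475799352501344 rho 0.14080342550461072 0.13756816492197604
[ -0.1458  31.9666   3.1216  56.6483  -2.858  100.8697  -7.2805]
```

Request:
send_rows(plan=[[8,0,1.1,-1.3,0,0,0],[8,0,1.1,-1.3,0,0,0],[8,0,1.1,-1.3,0,0,0],[8,0,1.1,-1.3,0,0,0],[8,0,1.1,-1.3,0,0,0],[8,0,1.1,-1.3,0,0,0],[8,0,0,0,0,0,0],[8,0,0,0,0,0,0]])

```text
time_s: 16.6
tool_pos: [0.7081, -0.0393, 0.2996]
tool_rot: [-170.4, 0.0, 80.4]
force: [-4.5, 1.6, 4.6]
grip_width: 0.0108
```

```bash
python3 chk.py 9
```

```text
[ 0.7081 -0.0393  0.2996] [-170.446     0.0209   80.3695] [-4.5416  1.6237  4.587 ] 0.010843204143616728 flap~ 0.9151441150849015 rho 0.14127999885417558 0.13756816492197604
```

View pics/v9.png

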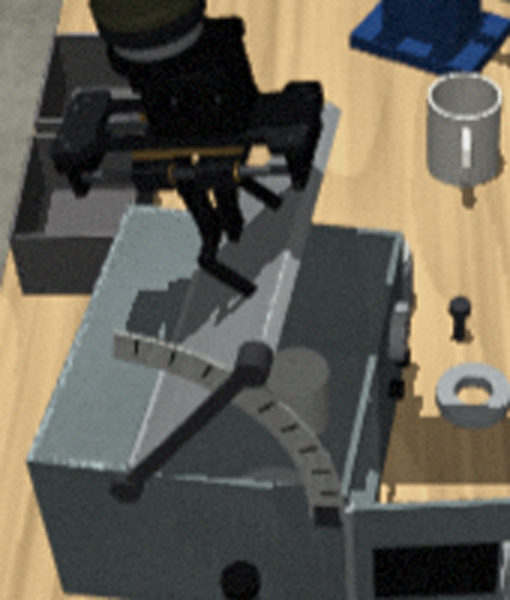

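The far flap corner is at (337,104), which gives flap ≈ 0.845. The arm is unchanged at 0.944, with its knob at (255,363). About 0.095 rad remains.

Request:
send_rows(plan=[[8,0,1.3,-0.9,0,0,0],[8,0,1.3,-0.9,0,0,0],[8,0,1.3,-0.9,0,0,0],[8,0,1.3,-0.9,0,0,0],[8,0,1.3,-0.9,0,0,0],[8,0,1.3,-0.9,0,0,0],[8,0,1.3,-0.9,0,0,0],[8,0,1.3,-0.9,0,0,0],[8,0,0,0,0,0,0],[8,0,0,0,0,0,0]])

```text
time_s: 17.65
tool_pos: [0.7213, -0.0415, 0.304]
tool_rot: [-170.7, 0.0, 80.3]
force: [-3.1, 2.7, 6.0]
grip_width: 0.0109
```

```bash
python3 chk.py 10
python3 - <<'E'
from h import *
a=cv2.imread("pics/s_10.png")[110:240,165:265]; b=env.read_camera("top")[:,:,::-1]; cv2.imwrite("pics/t_10.png",b); b=b[100:220,205:335]
cv2.imwrite("pics/v11.png",np.hstack([cv2.resize(a,(400,520),interpolation=2),cv2.resize(b,(400,369),interpolation=2).__class__ and cv2.copyMakeBorder(cv2.resize(b,(400,369),interpolation=2),0,151,0,0,0)]))
E
```

```text
[ 0.7213 -0.0415  0.304 ] [-170.6878    0.0093   80.3465] [-3.1475  2.726   6.0161] 0.010880755810603528 flap~ 1.0141671834061787 rho 0.14200169423718342 0.13756816492197604
```

View pics/v11.png

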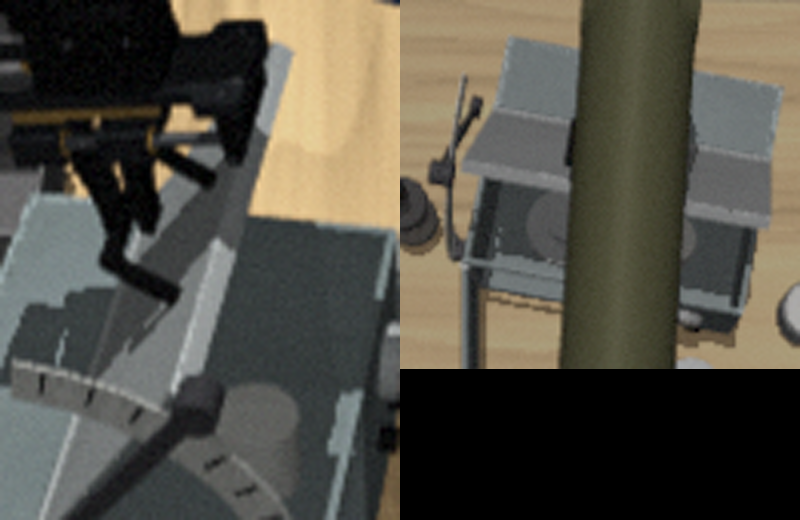

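Run:
```python
from h import *
S,T="scene","top"
L=lambda u,v:np.array([165+u/4,110+v/4]); Q=lambda u,v:np.array([205+(u-400)/3.077,100+v/3.077])
def fl(a,y,n): return [.04-.168*np.cos(a)+n*np.sin(a),y,.184+.168*np.sin(a)+n*np.cos(a)]
arm=lambda x,r:[.04-r*np.cos(x[4]),x[5],.184+r*np.sin(x[4])]
for nS in(.002,0,-.002):
  for nT in (.002,-.002):
    obs=[(S,L(292,47),lambda x:fl(x[3],-.15,nS)),(T,Q(463,168),lambda x:fl(x[3],.15,nT)),(T,Q(768,225),lambda x:fl(x[3],-.15,nT)),
    (S,L(197,403),lambda x:arm(x,.185)),(S,V1(267,152),lambda x:arm(x,.185)),(T,Q(439,172),lambda x:arm(x,.185)),(T,V2(175,258),lambda x:arm(x,.185)),(S,V1(176,240),lambda x:arm(x,0)),(T,V2(208,189),lambda x:arm(x,0)),(T,Q(475,103),lambda x:arm(x,0)),
    (T,V2(242,126),lambda x:[.125,.15,.18]),(T,V2(508,176),lambda x:[.125,-.15,.18]),(S,V1(107,222),lambda x:[.125,.15,.18]),(S,V1(180,41),lambda x:[.125,-.15,.18]),(T,V2(197,350),lambda x:[-.128,.15,.186]),(T,V2(466,403),lambda x:[-.128,-.15,.186]),(S,V1(377,56),lambda x:[-.128,-.15,.186])]
    f=lambda x:np.concatenate([proj(c,W(x,g(x)))-p for c,p,g in obs])
    r=least_squares(f,[.71,-.04,-.168,.9,.9,.165],loss="soft_l1"); print(nS,nT,r.x,r.cost)
print(r.fun.reshape(-1,2).round(1).tolist())
```

```text
0.002 0.002 [ 0.7115 -0.0406 -0.1712  0.9516  0.959   0.1666] 9.415164949428773
0.002 -0.002 [ 0.7115 -0.0406 -0.1727  0.9657  0.9578  0.1665] 10.602454832372603
0 0.002 [ 0.7115 -0.0406 -0.1704  0.9566  0.9597  0.1666] 9.186716183973914
0 -0.002 [ 0.7115 -0.0406 -0.172   0.9704  0.9583  0.1665] 9.902707562464512
-0.002 0.002 [ 0.7115 -0.0407 -0.1698  0.9613  0.9603  0.1667] 9.242867508276756
-0.002 -0.002 [ 0.7115 -0.0406 -0.1712  0.9754  0.959   0.1666] 9.415164949428775
[[-0.1, -0.8], [-1.4, -0.1], [-0.1, 0.6], [0.2, 0.3], [-0.3, -0.0], [-0.3, -0.1], [-1.0, -0.2], [0.8, -0.8], [0.1, 2.0], [0.1, 1.5], [-1.0, -0.5], [0.2, -0.1], [-0.9, -1.1], [-0.5, -2.1], [-1.7, -0.8], [0.4, -0.8], [0.4, -1.2]]
```

Both cameras together put flap and mark within about 0.01 rad of each other. I'll let it settle, check for drift, and sign off if it is still.

Request:
send_rows(plan=[[8,0,0,0,0,0,0],[8,0,0,0,0,0,0],[8,0,0,0,0,0,0],[8,0,0,0,0,0,0],[8,0,0,0,0,0,0],[8,0,0,0,0,0,0],[8,0,0,0,0,0,0],[8,0,0,0,0,0,0]])

```text
time_s: 18.55
tool_pos: [0.7213, -0.0415, 0.304]
tool_rot: [-170.7, 0.0, 80.3]
force: [-3.0, 2.2, 4.2]
grip_width: 0.011
```

Run:
```python
from h import *
a=env.read_camera("scene")[:,:,::-1].astype(int); b=cv2.imread("pics/s_10.png").astype(int)
d=np.abs(cv2.blur((a-b).astype(np.float32),(5,5))).max(2); print("max change",d.max())
o=env.get_obs(); print(o["force"],o["grip_width"],o["tool_pos"],np.abs(o["joint_velocities"]).max())
if d.max()<15 and o["grip_width"]<.013: print(env.sign_off())
```

```text
max change 10.16
[-3.604   2.5116  5.4604] 0.010782412104591995 [ 0.7213 -0.0415  0.304 ] 0.06808742047375091
the job is handed in; nothing more can be done
None
```

I opened the front door to about 78–80° and left it open. I then raised the flap to the mark and handed the job in at about 18.6 s with the gripper still holding the bar.

**Flap and mark:** the last two-camera fit put the flap at 0.95–0.975 rad and the marker arm at about 0.96 rad, so they agree to about 0.015 rad. That fit is slightly past the arm's stated 0.95 limit. The scene camera alone put the flap about 0.02 rad below the mark.

**At rest:** over the last 0.8 s the scene picture did not change beyond noise. The wrist force was about 7 N and the fingers stayed closed on the bar at 11 mm.

**Checks that failed or disagreed:**
- **Gripper-based angle:** the flap angle worked out from the gripper's position read 1.01 rad, about 0.06 above what the cameras show. The bar appears to have slid a few millimetres along the pads, and my hinge estimate may be a few millimetres off. I went by the cameras.
- **Joint limit:** while lifting, joint 6 ran into its upper limit (read 117.664°, limit 117.66°) because I tilted the tool too far. The wrist force reached about 39 N before I reduced the tilt.
- **Bench objects:** I saw no sign that the other objects or the marker arm moved, but I did not measure their positions afterwards.

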